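Put the impact sockets back on the peg rack in size order

TASK

Put the four loose impact sockets away on the peg rack in order of size: the smallest on the peg next to the hanging hole, then the next larger on each following peg, so that the largest is at the far end. Each socket stands open end down over its own peg, fairly well centred on it, upright and flat on the bar. Leave the grease tin and the breaker bar where they are.

Things in the scene. Friction and masses are not known exactly. Their poses are not given: they have to be found in the camera images.
- socket24: Smallest of 4 loose black impact sockets: upright cylinder 38 mm across, 50 mm tall, 0.28 kg; open end down (hex bore 24 mm across flats, 28 mm deep), 19 mm square drive hole on top. Grip its outside near the top. Origin: centre of underside, z up; yaw is free. All four stand, in any order, 35 mm or more apart, in a fixed steel tray (260 x 240 mm, floor 3 mm, rim 14 mm high).
- socket29: Second smallest of 4 loose black impact sockets: upright cylinder 46 mm across, 54 mm tall, 0.45 kg; open end down (hex bore 29 mm across flats, 32 mm deep), 19 mm square drive hole on top. Grip its outside near the top. Origin: centre of underside, z up; yaw is free. All four stand, in any order, 35 mm or more apart, in a fixed steel tray (260 x 240 mm, floor 3 mm, rim 14 mm high).
- socket34: Second largest of 4 loose black impact sockets: upright cylinder 53 mm across, 58 mm tall, 0.62 kg; open end down (hex bore 34 mm across flats, 36 mm deep), 19 mm square drive hole on top. Grip its outside near the top. Origin: centre of underside, z up; yaw is free. All four stand, in any order, 35 mm or more apart, in a fixed steel tray (260 x 240 mm, floor 3 mm, rim 14 mm high).
- socket41: Largest of 4 loose black impact sockets: upright cylinder 60 mm across, 62 mm tall, 0.8 kg; open end down (hex bore 41 mm across flats, 40 mm deep), 19 mm square drive hole on top. Grip its outside near the top. Origin: centre of underside, z up; yaw is free. All four stand, in any order, 35 mm or more apart, in a fixed steel tray (260 x 240 mm, floor 3 mm, rim 14 mm high).
- peg1: Peg nearest the hanging hole (for the smallest socket): round steel, 8 mm thick, 24 mm tall. Four stand 72 mm apart on the rack, a fixed flat aluminium bar 56 mm wide, 8 mm thick, lying on the bench in any direction; past one end a tongue with a 19 mm hanging hole. Origin: foot of the peg on the bar's top face; x along the bar, away from the hole; z up.
- peg2: Peg second from the hanging hole (for the second smallest socket): round steel, 8 mm thick, 24 mm tall. Four stand 72 mm apart on the rack, a fixed flat aluminium bar 56 mm wide, 8 mm thick, lying on the bench in any direction; past one end a tongue with a 19 mm hanging hole. Origin: foot of the peg on the bar's top face; x along the bar, away from the hole; z up.
- peg3: Peg third from the hanging hole (for the second largest socket): round steel, 8 mm thick, 24 mm tall. Four stand 72 mm apart on the rack, a fixed flat aluminium bar 56 mm wide, 8 mm thick, lying on the bench in any direction; past one end a tongue with a 19 mm hanging hole. Origin: foot of the peg on the bar's top face; x along the bar, away from the hole; z up.
- peg4: Peg farthest from the hanging hole (for the largest socket): round steel, 8 mm thick, 24 mm tall. Four stand 72 mm apart on the rack, a fixed flat aluminium bar 56 mm wide, 8 mm thick, lying on the bench in any direction; past one end a tongue with a 19 mm hanging hole. Origin: foot of the peg on the bar's top face; x along the bar, away from the hole; z up.
- grease_tin: Bystander: a closed round green tin, 72 mm diameter, 62 mm tall, standing on the bench beyond the work. Origin at the centre of its underside. To be left alone.
- breaker_bar: Bystander: a steel breaker bar (long socket handle) about 400 mm long and 32 mm thick, with a black rubber grip, lying on the bench beyond the work, roughly across the robot's view. Origin at bench level below its middle; y along the bar, towards its square-drive head. To be left alone.
Not all that is in view belongs to the job. What is shaped like the socket29 but pink is not meant.

How it is judged:
By the outcome, as a careful person would: the job done as asked, in the order asked, and still so for the second after the job is handed in, with the robot touching nothing.
It also fails if it takes over 96 s, if anything falls off the work surface, if the arm or the gripper's body presses on something with over 40 N, if the wrist force passes 120 N, or if a joint passes its speed limit or range.

ROBOT

A 7-joint arm with a two-finger parallel gripper is mounted at the origin on the work surface. World frame = base frame: x ahead of the robot, y to its left, z up, the work surface at z = 0. Lengths are in m, angles in rad, forces in N, time in s.
With the tool pointing down it reaches from about 0.425 to 0.875 m from the base axis. Payload 4.7 kg.
Tool frame: the origin (TCP) lies midway between the tips of the shut fingers; the grasp point (between the pads) lies 19 mm behind it; x points along the fingers, z is the direction in which the jaws open and shut, and the axes are right-handed (so a half turn about x gives the same grasp; the last joint's range is limited). The gripper opens to 87 mm and grips with 3 to 60 N. Pads are 19 mm wide; open, the fingers measure 117 mm over their backs; the gripper's body (75 mm by 190 mm) begins 51 mm behind the grasp point.
Start: joints at [-1.277, 0.321, -0.07, 1.45, 0.023, 1.371, -0.057], TCP at [0.18, 0.625, 0.223] pointing down, gripper open.
Joint ranges: [-2.86, 2.86], [-0.3, 2.09], [-1.38, 1.24], [0.06, 2.45], [-1.56, 4.7], [0.09, 2.05], [-2.69, 2.69]. Speed limits (rad/s): [2.57, 2.57, 3.14, 3.14, 3.14, 3.14, 3.14].

INTERFACE

Orientations are given as a rotation vector (axis times angle).
In Python, from bench import ctrl gives the robot as it stands.
- The arm moves only by the shell command python3 -m pendant 'ROWS' [OPENING] [FORCE]. ROWS is JSON, a list of rows, each an object with "travel": the shift along the tool's x, y, z in m, a list of three; "twist": the turn about the tool's x in rad. In form: [{"travel": [x, y, z], "twist": twist}, ...]. A call has 1 to 10 rows; each row is the pose to reach, as a shift and turn from the pose measured when the call began, along the tool's axes at that moment; what a row does not reach only later rows make up. A row lasts 1/8 s, in which the tool goes at most 62.5 mm and 10.7 degrees, less where a joint would pass 70% of its speed; a pose out of reach is approached as far as the arm can. A call with a gripper value outside its range is refused whole. OPENING is the opening, from -1 (shut) to 1 (fully open), so that 0 is half open, set as the call begins (- or left out, the last holds). The fingers move at their own pace and stop on an object; FORCE is the grip in N (left out, the last holds). Time passes only in rows, so rows that repeat a pose let the fingers close. It gives the time, the measured TCP pose, the force and the opening at its end, in the units of the state.
- ctrl.get_state(): the state, without advancing time (a new reading comes with each control period).
- ctrl.get_image(name): name is "scene" or "top" or "wrist"; returns the picture (480x640x3 uint8, red, green, blue); there is no depth.
- ctrl.camera_model(name): a dict with "K" (3x3 intrinsics, pixels), "rvec" (rotation vector, rad) and "tvec" (3), from world to camera coordinates, as OpenCV has them; the wrist camera has in their place "T_tool_cam" (4x4, takes a point from camera to tool coordinates, whose origin is the TCP and whose axes are the tool frame's). Camera axes: x right, y down, z forward; pixel columns grow to the right and rows downward; lengths in m; the calibration is good to about 2 mm. The wrist camera is an equidistant fisheye: a pixel r from the principal point sees the ray r / f radians off the axis. A picture is of the moment at which its call begins: read the wrist's pose just before it. camera_model takes no time and is no camera call.
- ctrl.close_job(): hands the job in, once; it reports no verdict.
The state is a dict: "time": time; "joint_positions": joint angles; "qd": joint speeds; "joint_torque": joint torques, N m; "position": TCP position; "tool_rot": TCP orientation; "ft_force": force on the tool from outside, world axes, zero at the start; "torque": the same for the moment, N m; "grip_width": opening from 0.0 (shut) to 1.0 (fully open).
Only numpy, scipy, OpenCV 4.12 (cv2) and the standard library are available. Lean on these libraries where they do the work, as an engineer would, in place of code of your own. Each camera call takes 0.05 s, during which the arm holds its last target.

## Working session

There is one attempt and no reset: what is moved stays moved. The work goes in short steps, Python scripts to look and compute and a shell command to move; the robot and the scene stay as the last step left them, time stands still between calls to the robot, and variables do not carry over. Pictures are saved under pics/ and viewed, and the job is handed in when it is done.

```bash
ls; mkdir -p pics
python3 - <<'E'
from bench import ctrl
import cv2
s=ctrl.get_state(); print(s)
for n in("scene","top","wrist"):
    cv2.imwrite(f"pics/{n}0.png",ctrl.get_image(n)[:,:,::-1]); print(n,ctrl.camera_model(n))
E
```

```text
pics
{'time': 0.0, 'joint_positions': array([-1.2768717 ,  0.32183744, -0.07010295,  1.45166804,  0.0225851 ,
        1.37076701, -0.05688441]), 'qd': array([-0.00057382,  0.00046526, -0.00033586, -0.00121124, -0.00014042,
       -0.0010587 , -0.000588  ]), 'joint_torque': array([ 5.48675098e-05, -4.91282129e+01, -4.03876947e-01, -3.12531924e+01,
       -6.39395602e-02,  4.35991294e-02,  1.74133506e-04]), 'position': array([0.17940344, 0.62418805, 0.22145575]), 'tool_rot': array([-1.00189107,  1.33015735,  0.99989744]), 'ft_force': array([ 0.65997384,  0.23930727, -0.58101791]), 'torque': array([-0.01023744,  0.10262093, -0.04951217]), 'grip_width': 1.0015948879072907}
scene {'K': array([[501.67667918,   0.        , 318.19109494],
       [  0.        , 501.67667918, 249.84841017],
       [  0.        ,   0.        ,   1.        ]]), 'rvec': array([ 0.94299964,  2.48370006, -1.07440689]), 'tvec': array([ 0.44803681, -0.22157855,  1.28950483])}
top {'K': array([[456.19083212,   0.        , 321.71454308],
       [  0.        , 456.19083212, 246.11412998],
       [  0.        ,   0.        ,   1.        ]]), 'rvec': array([ 2.14589924, -2.21229235,  0.04091641]), 'tvec': array([0.01983043, 0.59145759, 0.86400826])}
wrist {'K': array([[371.64829954,   0.        , 323.48510909],
       [  0.        , 371.64829954, 241.70676448],
       [  0.        ,   0.        ,   1.        ]]), 'T_tool_cam': array([[ 1.14457152e-03, -2.92055815e-01,  9.56400591e-01,
        -1.61585517e-01],
       [-3.09937893e-04, -9.56401275e-01, -2.92055653e-01,
         8.20136527e-02],
       [ 9.99999297e-01,  3.78537965e-05, -1.18518882e-03,
         7.60854814e-04],
       [ 0.00000000e+00,  0.00000000e+00,  0.00000000e+00,
         1.00000000e+00]])}
```

View pics/scene0.png

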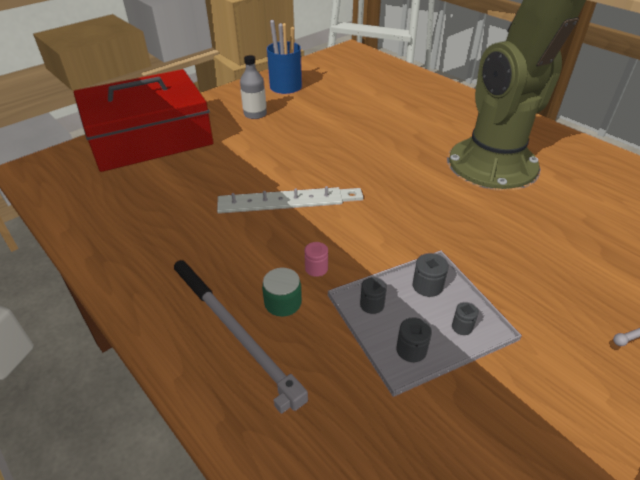

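View pics/top0.png

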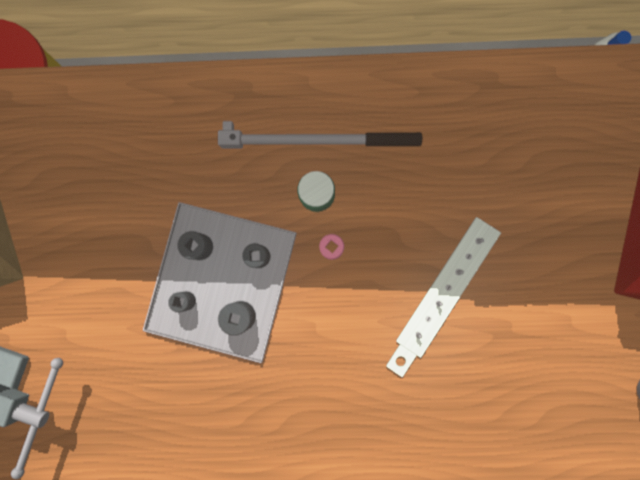

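View pics/wrist0.png

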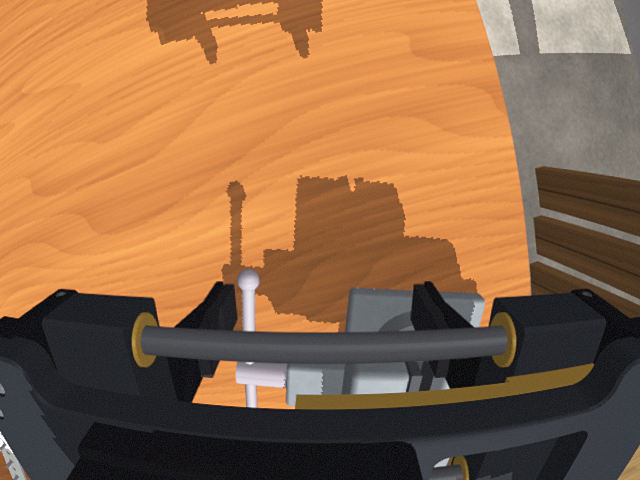

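```bash
cat > h.py <<'E'
import numpy as np, cv2
from scipy.spatial.transform import Rotation as R
from bench import ctrl
CM={n:ctrl.camera_model(n) for n in("scene","top","wrist")}
def ray(n,u,v,st=None):
    m=CM[n];K=m["K"]
    if n=="wrist":
        x=(u-K[0,2])/K[0,0];y=(v-K[1,2])/K[1,1];r=np.hypot(x,y)
        d=np.array([np.sin(r)*x/max(r,1e-9),np.sin(r)*y/max(r,1e-9),np.cos(r)])
        Rt=R.from_rotvec(st["tool_rot"]).as_matrix();T=m["T_tool_cam"]
        return np.array(st["position"])+Rt@T[:3,3],Rt@T[:3,:3]@d
    Rm=cv2.Rodrigues(m["rvec"])[0]
    return -Rm.T@m["tvec"],Rm.T@np.linalg.solve(K,[u,v,1.])
def onz(n,u,v,z,st=None):
    o,d=ray(n,u,v,st);return o+d*(z-o[2])/d[2]
def proj(n,P,st=None):
    P=np.asarray(P,float);m=CM[n]
    if n=="wrist":
        Rt=R.from_rotvec(st["tool_rot"]).as_matrix();T=m["T_tool_cam"]
        q=T[:3,:3].T@(Rt.T@(P-st["position"])-T[:3,3]);K=m["K"]
        h=np.hypot(q[0],q[1]);r=np.arctan2(h,q[2])
        return np.array([K[0,2]+K[0,0]*r*q[0]/h,K[1,2]+K[1,1]*r*q[1]/h])
    return cv2.projectPoints(P.reshape(1,3),m["rvec"],m["tvec"],m["K"],None)[0].ravel()
def move(st,P,down=True):
    """world target TCP -> shift in tool axes"""
    Rt=R.from_rotvec(st["tool_rot"]).as_matrix();return Rt.T@(np.asarray(P)-st["position"])
E
python3 - <<'E'
from h import *
st=ctrl.get_state()
print("tool axes\n",R.from_rotvec(st["tool_rot"]).as_matrix().round(3))
im=cv2.imread("pics/top0.png")
c=im[205:385,375:510];cv2.imwrite("pics/rack.png",cv2.resize(c,None,fx=3.3,fy=3.3,interpolation=3))
c=im[195:370,135:350];cv2.imwrite("pics/tray.png",cv2.resize(c,None,fx=3.4,fy=3.4,interpolation=3))
c=cv2.imread("pics/scene0.png")[170:220,205:375];cv2.imwrite("pics/racks.png",cv2.resize(c,None,fx=4.5,fy=4.5,interpolation=3))
for n in("scene","top"):print(n,ray(n,320,240)[0])
E
```

```text
tool axes
 [[-0.    -0.961  0.276]
 [-0.001  0.276  0.961]
 [-1.    -0.    -0.001]]
scene [1.05384789 0.52350104 0.72664162]
top [ 0.53800402 -0.01777018  0.89831036]
```

View pics/rack.png

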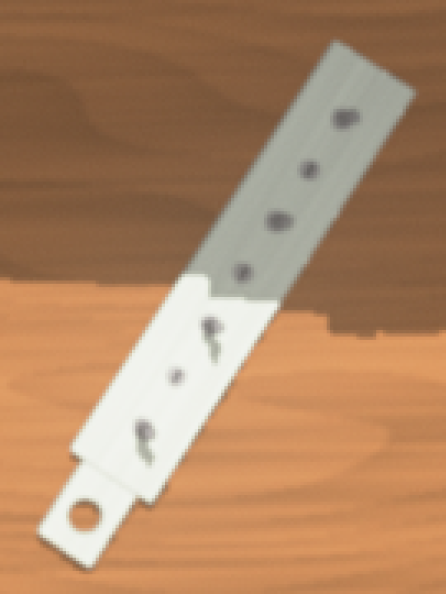

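View pics/tray.png

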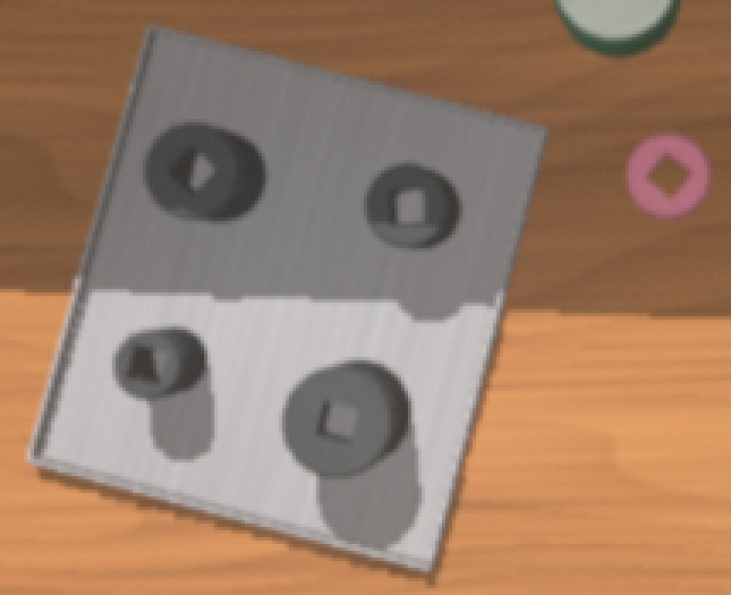

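View pics/racks.png

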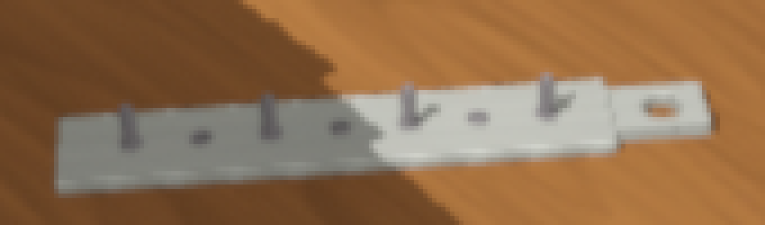

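Run:
```python
from h import *
im=cv2.imread("pics/top0.png").astype(int)
for nm,p in dict(bigtop=(228,310),bigside=(250,315),shadow=(247,340),traysh=(215,225),trayl=(215,300),smalltop=(180,294),smallside=(190,302),s34top=(185,245),s34side=(207,248),pegS=(480,240),rackS=(470,240),rackL=(425,315)).items(): print(nm,im[p[1],p[0]])
g=im.mean(2)
m=((g<112)).astype(np.uint8); m[:200]=0;m[370:]=0;m[:,:140]=0;m[:,300:]=0
n,l,s,c=cv2.connectedComponentsWithStats(m)
for i in range(1,n):
    if s[i,4]>100: print(s[i],c[i])
cv2.imwrite("pics/mask.png",cv2.resize(m[195:370,135:350]*255,None,fx=3.4,fy=3.4))
```

```text
bigtop [106 107 105]
bigside [71 72 75]
shadow [125 126 131]
traysh [121 121 124]
trayl [194 194 198]
smalltop [102 103 103]
smallside [63 63 66]
s34top [56 57 60]
s34side [57 58 60]
pegS [105 107 110]
rackS [157 168 165]
rackL [235 242 240]
[ 140  200  160  120 5426] [213.61260597 228.84979727]
[177 230  37  31 888] [194.75563063 245.32432432]
[242 242  29  27 545] [256.02568807 255.42752294]
[170 292  26  21 416] [182.41826923 301.79086538]
[219 302  37  34 891] [237.14702581 318.10998878]
[147 332 124  35 327] [215.70336391 349.20795107]
```

View pics/mask.png

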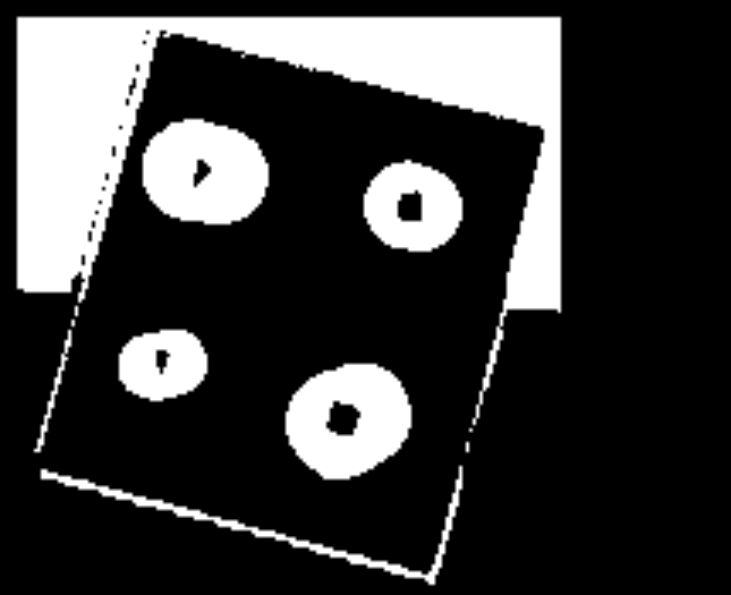

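```bash
cat > meas.py <<'E'
from h import *
im=cv2.imread("pics/top0.png").astype(int);g=im.mean(2)
H={"41":(237,318,.062,.060),"34":(195,245,.058,.053),"29":(256,255,.054,.046),"24":(182,302,.050,.038)}
m=(g<112).astype(np.uint8)
n,l,s,c=cv2.connectedComponentsWithStats(m)
for k,(u,v,h,d) in H.items():
    i=[i for i in range(1,n) if s[i,4]<1500 and s[i,4]>200 and np.hypot(*(c[i]-[u,v]))<4][0]
    cn=cv2.findContours((l==i).astype(np.uint8),cv2.RETR_EXTERNAL,cv2.CHAIN_APPROX_NONE)[0][0]
    f=np.zeros(m.shape,np.uint8);cv2.drawContours(f,[cv2.convexHull(cn)],-1,1,-1)
    ys,xs=np.nonzero(f);ct=np.array([xs.mean(),ys.mean()])
    P=onz("top",*ct,.003+h/2)
    # radial direction and perpendicular width
    nad=proj("top",[.538,-.0178,.0]);r=(ct-nad)/np.linalg.norm(ct-nad);p=np.array([-r[1],r[0]])
    q=np.c_[xs,ys]@p; w=q.max()-q.min()+1
    o,dd=ray("top",*ct); print(k,"xyz",P.round(4),"diam mm",(w/456.2*(o[2]-.003-h*.6)*1000).round(1),"nominal",d*1000,"reach",np.hypot(P[0],P[1]).round(3))
def blobs(nm,poly,thr):
    im=cv2.imread(f"pics/{nm}0.png");L=im.max(2).astype(np.uint8)
    return L
# rack pegs, top: local darkening
L=cv2.imread("pics/top0.png").max(2)
bg=cv2.morphologyEx(L,cv2.MORPH_CLOSE,np.ones((13,13),np.uint8))
for thr in (25,40):
    mk=((bg.astype(int)-L)>thr).astype(np.uint8);n,l,s,c=cv2.connectedComponentsWithStats(mk)
    for i in range(1,n):
        if 390<c[i][0]<500 and 220<c[i][1]<370 and s[i,4]>3 and s[i,4]<150: print(thr,s[i],c[i].round(1),onz("top",*c[i],.02).round(4))
E
python3 meas.py
```

```text
41 xyz [0.4596 0.1654 0.034 ] diam mm 61.9 nominal 60.0 reach 0.488
34 xyz [0.6001 0.2448 0.032 ] diam mm 58.5 nominal 53.0 reach 0.648
29 xyz [0.5772 0.1279 0.03  ] diam mm 51.1 nominal 46.0 reach 0.591
24 xyz [0.493  0.2711 0.028 ] diam mm 40.6 nominal 38.0 reach 0.563
25 [476 238   8   6  42] [479.2 240.4] [ 0.5932 -0.3001  0.02  ]
25 [466 254   6   6  29] [468.4 256.3] [ 0.5635 -0.2781  0.02  ]
25 [456 269   8   6  41] [459.1 271.6] [ 0.5348 -0.2591  0.02  ]
25 [446 285   5   6  25] [448.1 287.2] [ 0.5056 -0.2368  0.02  ]
25 [460 290   6   9  31] [463.  294.6] [ 0.4908 -0.2643  0.02  ]
25 [436 301   7  14  61] [438.9 306.2] [ 0.4703 -0.2176  0.02  ]
25 [456 300   3   4   6] [457.  301.5] [ 0.4782 -0.2523  0.02  ]
25 [452 306   3   4   5] [453.2 307.4] [ 0.4672 -0.2446  0.02  ]
25 [484 306   4   2   8] [485.5 306.5] [ 0.4672 -0.3056  0.02  ]
25 [426 317   5   5  20] [428.  318.8] [ 0.4471 -0.196   0.02  ]
25 [439 320   7  11  16] [442.3 324.6] [ 0.4353 -0.2226  0.02  ]
25 [416 332   6  14  64] [418.4 337.8] [ 0.4118 -0.1763  0.02  ]
25 [433 334   4   6  10] [434.7 336.5] [ 0.4134 
[... 226 characters left out ...]
1  10  88] [400.4 360.6] [ 0.3701 -0.1407  0.02  ]
40 [476 238   8   6  30] [479.2 240.4] [ 0.5932 -0.3     0.02  ]
40 [467 254   4   5  17] [468.4 256.1] [ 0.5638 -0.2781  0.02  ]
40 [456 270   7   5  26] [459.  271.7] [ 0.5346 -0.2587  0.02  ]
40 [447 286   4   4  13] [448.2 287.2] [ 0.5057 -0.237   0.02  ]
40 [436 301   6  13  47] [438.7 306. ] [ 0.4706 -0.2175  0.02  ]
40 [427 317   3   4  11] [428.1 318.6] [ 0.4473 -0.1963  0.02  ]
40 [416 332   6  13  51] [418.3 337.4] [ 0.4126 -0.1763  0.02  ]
40 [397 342   3   4   7] [397.7 343.6] [ 0.402  -0.1369  0.02  ]
40 [396 356  10   8  47] [400.8 359.8] [ 0.3714 -0.1415  0.02  ]
40 [416 356   6   3  11] [418.5 357.1] [ 0.3757 -0.1751  0.02  ]
```

```bash
cat >> meas.py <<'E'
print("--- rack")
sc=np.array([onz("top",*p,.008)[:2] for p in [(428.05,318.7),(448.15,287.2),(468.4,256.2)]])
pg=np.array([onz("top",*p,.02)[:2] for p in [(459.05,271.65),(479.2,240.4)]])
print("screws",sc.round(4),np.linalg.norm(np.diff(sc,axis=0),axis=1));print("pegs34",pg.round(4))
d=sc[2]-sc[0];d/=np.linalg.norm(d);e=pg[1]-pg[0];e/=np.linalg.norm(e)
print("dir screws",d,"dir pegs",e)
ks=np.array([1.5,2.5,3.5,3,4])-2.5;pts=np.vstack([sc,pg])
# p = a + k*.072*dir
dr=d+e;dr/=np.linalg.norm(dr);a=(pts-ks[:,None]*.072*dr).mean(0)
print("resid mm",((pts-a-ks[:,None]*.072*dr)*1000).round(1))
for k in range(1,5):
    P=a+(k-2.5)*.072*dr;print("peg",k,P.round(4),"yaw",np.degrees(np.arctan2(dr[1],dr[0])).round(1))
print("scene feet",[onz("scene",205+u/4.5,170+v/4.5,.008)[:2].round(4) for u,v in[(545,113),(407,122),(269,133),(130,145)]])
print("scene tops",[onz("scene",205+u/4.5,170+v/4.5,.032)[:2].round(4) for u,v in[(546,74),(408,84),(266,95),(125,105)]])
g=cv2.imread("pics/scene0.png").astype(int).mean(2);m=(g<95).astype(np.uint8);m[:,:340]=0;m[:,500:]=0;m[:250]=0
n,l,s,c=cv2.connectedComponentsWithStats(m)
for i in range(1,n):
    if s[i,4]>150: print(s[i],c[i].round(1),onz("scene",*c[i],.033).round(4))
E
python3 meas.py | sed -n '/---/,$p'
```

```text
--- rack
screws [[ 0.446  -0.1986]
 [ 0.5053 -0.2399]
 [ 0.564  -0.2816]] [0.0722353  0.07201976]
pegs34 [[ 0.5347 -0.2589]
 [ 0.5932 -0.3001]]
dir screws [ 0.81779644 -0.57550759] dir pegs [ 0.8180912 -0.5750885]
resid mm [[-0.2 -0.8]
 [ 0.2 -0.6]
 [-0.  -1. ]
 [ 0.2  1. ]
 [-0.2  1.3]]
peg 1 [ 0.4167 -0.1771] yaw -35.1
peg 2 [ 0.4756 -0.2185] yaw -35.1
peg 3 [ 0.5345 -0.26  ] yaw -35.1
peg 4 [ 0.5934 -0.3014] yaw -35.1
scene feet [array([ 0.4148, -0.1788]), array([ 0.4736, -0.2212]), array([ 0.533 , -0.2618]), array([ 0.5926, -0.3017])]
scene tops [array([ 0.4135, -0.1797]), array([ 0.4722, -0.2207]), array([ 0.5323, -0.2621]), array([ 0.591 , -0.3033])]
[ 340  250   58   65 1744] [363.8 285.6] [0.5714 0.0998 0.033 ]
[ 413  253   37   44 1263] [430.2 274.4] [0.4563 0.1638 0.033 ]
[452 303  30  32 679] [465.3 318.4] [0.4941 0.2733 0.033 ]
[  340   308   160   172 20690] [414.6 412.2] [0.6975 0.3317 0.033 ]
```

```bash
python3 -m pendant '[{"travel":[-0.03,-0.05,-0.03],"twist":0.1},{"travel":[-0.03,-0.1,-0.06],"twist":0.2},{"travel":[-0.03,-0.15,-0.09],"twist":0.3},{"travel":[-0.02,-0.2,-0.12],"twist":0.33},{"travel":[-0.01,-0.25,-0.15],"twist":0.33},{"travel":[0,-0.3,-0.18],"twist":0.33},{"travel":[0.02,-0.35,-0.215],"twist":0.33},{"travel":[0.03,-0.4,-0.252],"twist":0.33},{"travel":[0.04,-0.4,-0.252],"twist":0.33},{"travel":[0.04,-0.4,-0.252],"twist":0.33}]' 1 30
cat > look.py <<'E'
import sys
from h import *
st=ctrl.get_state();im=ctrl.get_image("wrist")
cv2.imwrite(f"pics/{sys.argv[1]}.png",im[:,:,::-1]);np.save(f"pics/{sys.argv[1]}.npy",np.r_[st["position"],st["tool_rot"]])
Rt=R.from_rotvec(st["tool_rot"]).as_matrix()
print(st["time"],st["position"].round(4),Rt.round(3).tolist(),"yaw z",np.degrees(np.arctan2(Rt[1,2],Rt[0,2])).round(2))
for k,p in dict(s41=(.4596,.1654,.065),s34=(.6001,.2448,.061),s29=(.5772,.1279,.057),s24=(.493,.2711,.053),p1=(.416,-.178,.032)).items():
    print(k,"pred px",proj("wrist",p,st).round(0),"shift",move(st,p).round(4))
E
python3 look.py w1
```

```text
time: 1.4
position: [0.4935, 0.2714, 0.181]
tool_rot: [-0.75, 1.441, 0.749]
ft_force: [-0.3, 1.1, -0.5]
grip_width: 0.999
1.4 [0.4935 0.2714 0.181 ] [[-0.003, -0.819, 0.573], [-0.002, 0.573, 0.819], [-1.0, 0.001, -0.003]] yaw z 55.02
s41 pred px [198. 276.] shift [ 0.1163 -0.0331 -0.1059]
s34 pred px [368. 347.] shift [ 0.1198 -0.1027  0.0398]
s29 pred px [253. 384.] shift [ 0.1241 -0.1509 -0.0691]
s24 pred px [324. 234.] shift [ 1.28e-01  1.00e-04 -1.00e-04]
p1 pred px [ 27. 367.] shift [ 0.1502 -0.1943 -0.4121]
```

View pics/w1.png

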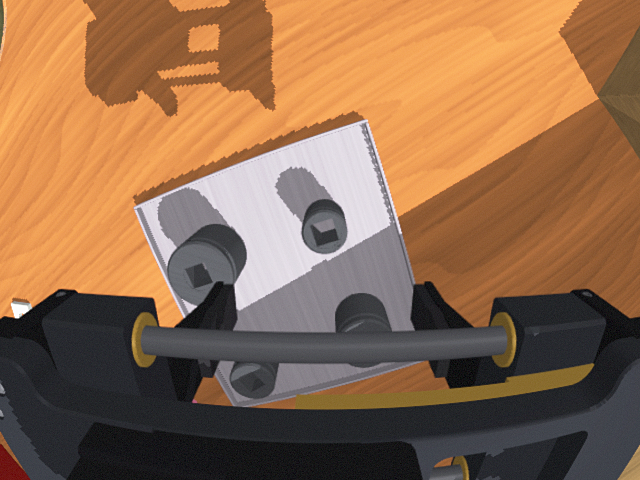

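Wrist view: smallest socket's top is at (325,234), the largest's at (200,276), both within 2 px of prediction. The 34's top is at about (363,330) and the 29's at (253,378), partly hidden by the gripper. The candidates in the top view are 24 (182,302), 29 (256,255), 34 (195,245) and 41 (237,318). The measured widths rank the same way in tray.png. The pink one at (332,247) is the decoy.

```bash
python3 -m pendant '[{"travel":[0.06,0,0],"twist":0},{"travel":[0.11,0,0],"twist":0},{"travel":[0.14,0,0],"twist":0},{"travel":[0.16,0,0],"twist":0},{"travel":[0.16,0,0],"twist":0}]' 1 30
python3 -m pendant '[{"travel":[0,0,0],"twist":0},{"travel":[0,0,0],"twist":0},{"travel":[0,0,0],"twist":0},{"travel":[0,0,0],"twist":0},{"travel":[0,0,0],"twist":0}]' -1 30
```

```text
time: 2.08
position: [0.4909, 0.2738, 0.0205]
tool_rot: [-0.754, 1.442, 0.754]
ft_force: [0.6, 0.2, -0.3]
grip_width: 0.997
time: 2.7
position: [0.4911, 0.2738, 0.0207]
tool_rot: [-0.753, 1.441, 0.753]
ft_force: [-0.6, -0.1, -1.9]
grip_width: 0.513
```

```bash
python3 -m pendant '[{"travel":[0,0,0],"twist":0},{"travel":[0,0,0],"twist":0},{"travel":[0,0,0],"twist":0}]' -1 30; python3 look.py w2
```

```text
time: 3.08
position: [0.4909, 0.2736, 0.0207]
tool_rot: [-0.753, 1.442, 0.753]
ft_force: [-0.7, -0.6, 1.6]
grip_width: 0.429
3.075 [0.4909 0.2736 0.0207] [[-0.005, -0.822, 0.569], [-0.003, 0.569, 0.822], [-1.0, 0.002, -0.005]] yaw z 55.31
s41 pred px [103. 403.] shift [-0.0439 -0.0357 -0.107 ]
s34 pred px [392. 500.] shift [-0.0408 -0.106   0.0383]
s29 pred px [217. 527.] shift [-0.0363 -0.1538 -0.0708]
s24 pred px [321. 348.] shift [-0.0323 -0.003  -0.001 ]
p1 pred px [-44. 438.] shift [-0.0098 -0.1954 -0.414 ]
```

View pics/w2.png

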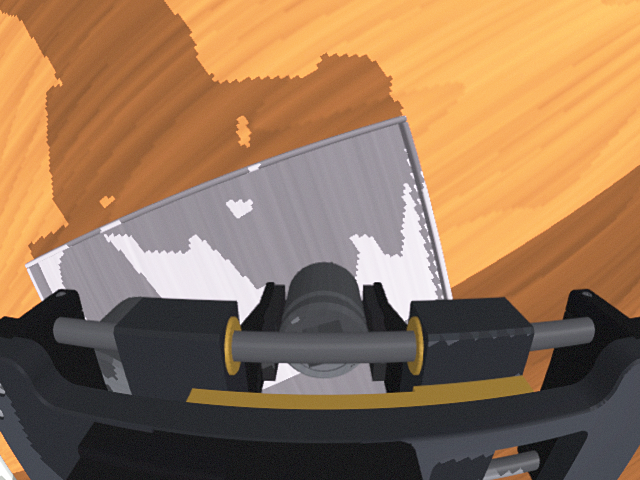

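```bash
python3 -m pendant '[{"travel":[-0.03,0,0],"twist":0},{"travel":[-0.07,0,0],"twist":0},{"travel":[-0.12,0,0],"twist":0},{"travel":[-0.13,-0.02,-0.045],"twist":0},{"travel":[-0.13,-0.042,-0.09],"twist":0},{"travel":[-0.13,-0.065,-0.14],"twist":0},{"travel":[-0.13,-0.088,-0.19],"twist":0},{"travel":[-0.13,-0.111,-0.24],"twist":0},{"travel":[-0.13,-0.134,-0.29],"twist":0},{"travel":[-0.13,-0.157,-0.34],"twist":0}]'
python3 look.py w3
```

```text
time: 4.38
position: [0.4263, -0.0966, 0.1516]
tool_rot: [-0.753, 1.441, 0.754]
ft_force: [1.6, -0.8, -2.2]
grip_width: 0.426
4.375 [ 0.4263 -0.0966  0.1516] [[-0.004, -0.822, 0.569], [-0.002, 0.569, 0.822], [-1.0, 0.002, -0.004]] yaw z 55.32
s41 pred px [612. 107.] shift [0.0859 0.1215 0.2347]
s34 pred px [691. 200.] shift [0.0891 0.0511 0.38  ]
s29 pred px [618. 243.] shift [0.0934 0.0034 0.2708]
s24 pred px [673.  93.] shift [0.0975 0.1541 0.3407]
p1 pred px [237. 281.] shift [ 0.1198 -0.0381 -0.0724]
```

View pics/w3.png

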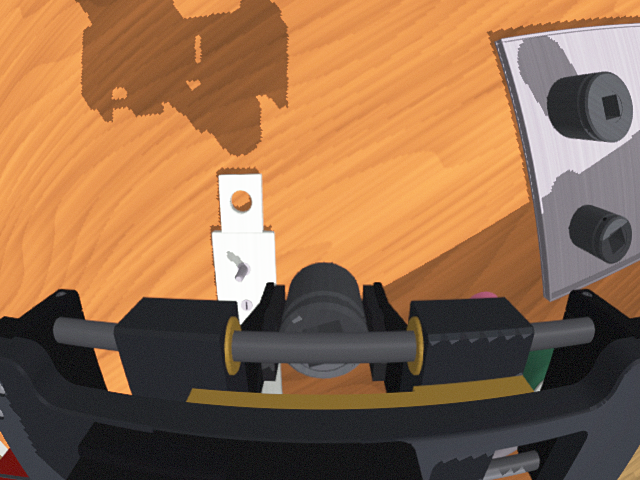

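Run:
```python
from h import *
im=cv2.imread("pics/w3.png");cv2.imwrite("pics/w3c.png",cv2.resize(im[190:315,200:300],None,fx=5,fy=5,interpolation=3)[:600])
a=np.load("pics/w3.npy");st=dict(position=a[:3],tool_rot=a[3:])
for p in [(.416,-.178,.032),(.416,-.178,.008),(.446,-.1986,.008)]:print(proj("wrist",p,st))
hole=onz("top",400.5,360,.008);print(hole,proj("wrist",hole,st))
for p in [(.4596,.1654,.065),(.493,.2711,.053)]:print(proj("wrist",p,st))
```

```text
[237.20820595 280.84429061]
[243.07300617 270.48515534]
[246.29249183 306.74770558]
[ 0.36885848 -0.14260693  0.008     ] [241.45643816 205.79784895]
[611.67215318 106.75545197]
[673.15166746  93.37920204]
```

View pics/w3c.png

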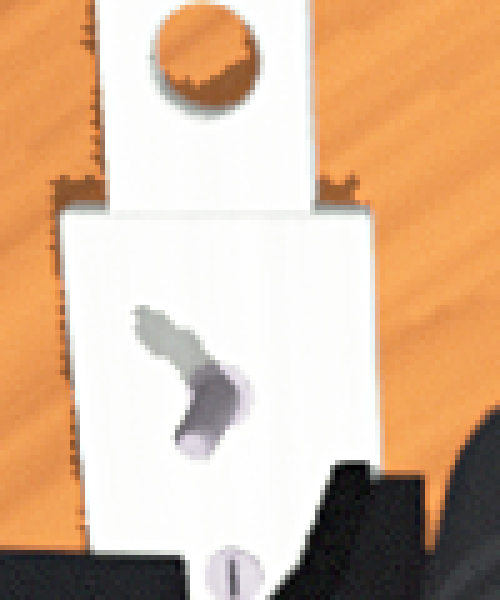

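Run:
```python
from h import *
a=np.load("pics/w3.npy");st=dict(position=a[:3],tool_rot=a[3:])
p=onz("wrist",238.6,279,.032,st);q=onz("wrist",244.2,269.6,.008,st);print(p,q,onz("wrist",246.6,305,.008,st))
for off in(-.003,):
    Rt=R.from_rotvec(st["tool_rot"]).as_matrix()
    t=np.array([*(p[:2]+q[:2])/2,.06])-Rt[:,1]*off;print(t,move(st,t),move(st,[*t[:2],.0265]))
```

```text
[ 0.41537012 -0.1759235   0.032     ] [ 0.41591751 -0.17659689  0.008     ] [ 0.44474046 -0.19718185  0.008     ]
[ 0.41317671 -0.17455334  0.06000741] [ 0.09178715 -0.03377587 -0.0712445 ] [ 0.12529416 -0.03385862 -0.07110355]
```

```bash
python3 -m pendant '[{"travel":[0,-0.02,-0.045],"twist":0},{"travel":[0.02,-0.034,-0.071],"twist":0},{"travel":[0.05,-0.034,-0.071],"twist":0},{"travel":[0.075,-0.034,-0.071],"twist":0},{"travel":[0.08,-0.034,-0.071],"twist":0},{"travel":[0.08,-0.034,-0.071],"twist":0}]'
python3 look.py w4;  python3 - <<'E'
from h import *
print(move(ctrl.get_state(),[.4132,-.1746,.0265]))
E
```

```text
time: 5.18
position: [0.411, -0.1831, 0.0725]
tool_rot: [-0.75, 1.447, 0.744]
ft_force: [0.1, -0.2, -2.2]
grip_width: 0.425
5.175 [ 0.411  -0.1831  0.0725] [[-0.006, -0.817, 0.576], [-0.007, 0.576, 0.817], [-1.0, 0.001, -0.009]] yaw z 54.82
s41 pred px [734.  79.] shift [0.0049 0.161  0.3129]
s34 pred px [781. 183.] shift [0.0076 0.0919 0.4588]
s29 pred px [733. 226.] shift [0.0125 0.0433 0.3501]
s24 pred px [766.  73.] shift [0.016  0.1946 0.4186]
p1 pred px [336. 277.] shift [ 0.0404 -0.0012  0.0074]
[0.04645069 0.00358521 0.0084029 ]
```

View pics/w4.png

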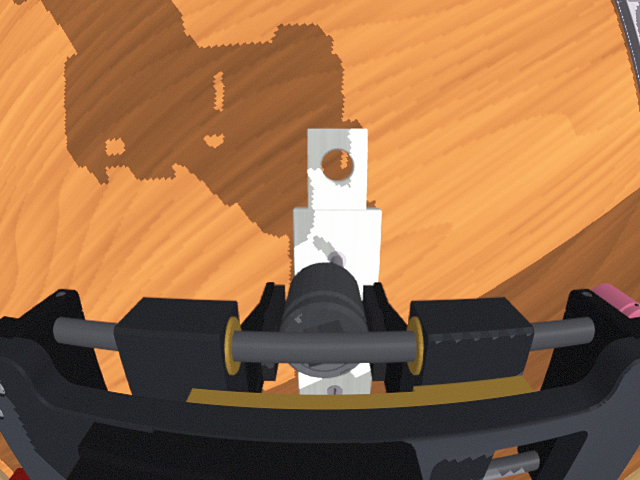

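```bash
python3 -m pendant '[{"travel":[0.005,0.0035,0.008],"twist":0},{"travel":[0.005,0.0035,0.008],"twist":0},{"travel":[0.005,0.0035,0.008],"twist":0}]'
python3 - <<'E'
from h import *
s=ctrl.get_state();print(s["joint_positions"].round(3),s["qd"].round(3));print(R.from_rotvec(s["tool_rot"]).as_matrix().round(4))
print(move(s,[.4132,-.1746,.0265]))
E
```

```text
time: 5.6
position: [0.4134, -0.1745, 0.0682]
tool_rot: [-0.751, 1.445, 0.744]
ft_force: [-0.4, 0.3, -3.1]
grip_width: 0.425
[-0.387  0.025  0.738  2.131 -0.011  0.994  1.313] [ 0.002  0.     0.006 -0.001  0.    -0.001 -0.001]
[[-4.000e-03 -8.177e-01  5.756e-01]
 [-6.700e-03  5.756e-01  8.177e-01]
 [-1.000e+00 -6.000e-04 -7.800e-03]]
[0.04168502 0.00018527 0.00014081]
```

```bash
python3 -m pendant '[{"travel":[0.015,0,0],"twist":0},{"travel":[0.03,0,0],"twist":0},{"travel":[0.038,0,0],"twist":0},{"travel":[0.041,0,0],"twist":0},{"travel":[0.041,0,0],"twist":0}]'
```

```text
time: 6.22
position: [0.4132, -0.1749, 0.027]
tool_rot: [-0.751, 1.446, 0.744]
ft_force: [0.3, -0.2, -2.8]
grip_width: 0.424
```

```bash
python3 -m pendant '[{"travel":[0.0013,0,0],"twist":0},{"travel":[0.0013,0,0],"twist":0},{"travel":[0.0013,0,0],"twist":0}]'
python3 -m pendant '[{"travel":[0,0,0],"twist":0},{"travel":[0,0,0],"twist":0},{"travel":[0,0,0],"twist":0},{"travel":[-0.02,0,0],"twist":0},{"travel":[-0.06,0,0],"twist":0},{"travel":[-0.11,0,0],"twist":0},{"travel":[-0.15,0,0],"twist":0},{"travel":[-0.15,0,0],"twist":0}]' 1
python3 look.py w5
```

```text
time: 6.6
position: [0.4134, -0.175, 0.0259]
tool_rot: [-0.751, 1.446, 0.744]
ft_force: [0.2, 0.7, -2.4]
grip_width: 0.422
time: 7.6
position: [0.4163, -0.1745, 0.1791]
tool_rot: [-0.753, 1.439, 0.741]
ft_force: [-0.2, -0.4, -0.7]
grip_width: 1.0
7.6 [ 0.4163 -0.1745  0.1791] [[0.003, -0.818, 0.576], [-0.007, 0.576, 0.818], [-1.0, -0.006, -0.004]] yaw z 54.85
s41 pred px [641.  79.] shift [0.1119 0.161  0.3033]
s34 pred px [707. 165.] shift [0.1158 0.0919 0.4491]
s29 pred px [650. 198.] shift [0.1205 0.0433 0.3404]
s24 pred px [689.  71.] shift [0.1233 0.1946 0.409 ]
p1 pred px [321. 229.] shift [ 0.1471 -0.0008 -0.0025]
```

View pics/w5.png

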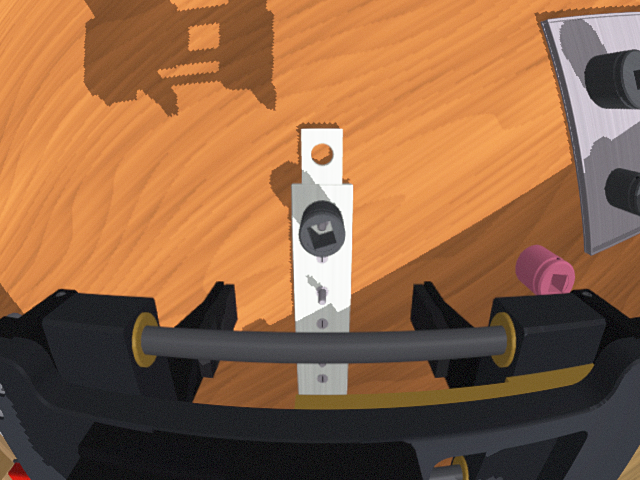

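Socket 24 stands over peg 1 at (322,232), with the peg's tip visible through its drive hole. I'll check the centring from above.

Run:
```python
from h import *
im=ctrl.get_image("top")[:,:,::-1];cv2.imwrite("pics/top1.png",im)
a=cv2.resize(im[310:370,385:455],None,fx=6,fy=6,interpolation=3)
b=cv2.resize(cv2.imread("pics/w5.png")[190:330,280:365],None,fx=4,fy=4,interpolation=3)[:560]
c=np.zeros((560,800,3),np.uint8);c[:360,:420]=a;c[:560,430:430+340]=b;cv2.imwrite("pics/c1.png",c)
p=np.load("pics/w5.npy");st=dict(position=p[:3],tool_rot=p[3:])
print(proj("top",[.4156,-.1763,.058]),proj("wrist",[.4156,-.1763,.058],st),proj("wrist",[.4156,-.1763,.032],st),proj("wrist",[.4745,-.2185,.032],st))
```

```text
[422.18111505 338.63082175] [321.8671201  236.14282444] [322.1463636  227.53888033] [321.6186878  303.29090908]
```

View pics/c1.png

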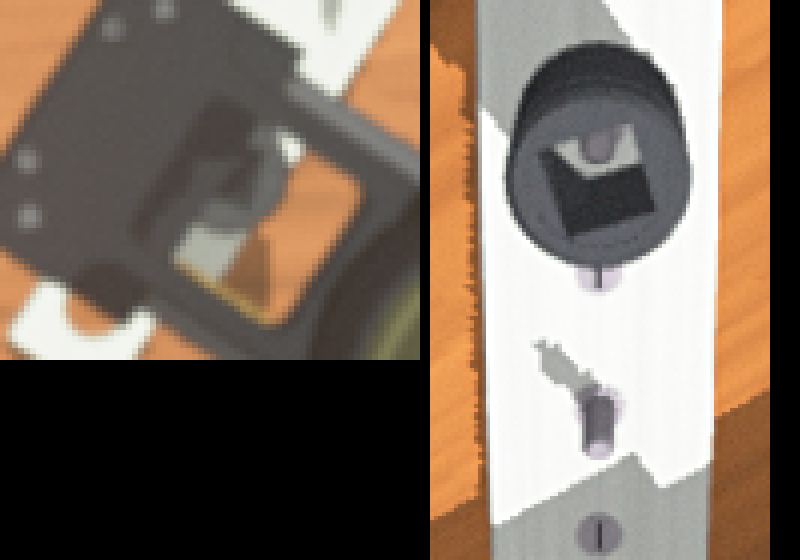

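```bash
python3 -c "
from h import *
p=np.load('pics/w5.npy');st=dict(position=p[:3],tool_rot=p[3:])
print(onz('wrist',322,302,.032,st), onz('wrist',322.2,291.5,.008,st))"
python3 -m pendant '[{"travel":[-0.01,0.006,0.05],"twist":0},{"travel":[-0.01,0.013,0.105],"twist":0},{"travel":[-0.01,0.02,0.16],"twist":0},{"travel":[-0.01,0.027,0.215],"twist":0},{"travel":[-0.01,0.034,0.27],"twist":0},{"travel":[-0.005,0.04,0.315],"twist":0},{"travel":[0,0.043,0.34],"twist":0},{"travel":[0,0.043,0.34],"twist":0},{"travel":[0,0.043,0.34],"twist":0}]'
python3 look.py w6
```

```text
[ 0.47360584 -0.2174351   0.032     ] [ 0.47397805 -0.21771346  0.008     ]
time: 8.82
position: [0.5737, 0.1271, 0.172]
tool_rot: [-0.75, 1.448, 0.743]
ft_force: [-0.1, -0.5, 0.1]
grip_width: 1.002
8.825 [0.5737 0.1271 0.172 ] [[-0.006, -0.817, 0.577], [-0.008, 0.577, 0.817], [-1.0, 0.0, -0.01]] yaw z 54.76
s41 pred px [277.  87.] shift [ 0.1073  0.1153 -0.0335]
s34 pred px [469. 183.] shift [0.1099 0.0463 0.1125]
s29 pred px [329. 242.] shift [ 0.115  -0.0024  0.0038]
s24 pred px [419.  48.] shift [0.1183 0.149  0.0722]
p1 pred px [ 27. 272.] shift [ 0.1434 -0.0473 -0.3388]
```

View pics/w6.png

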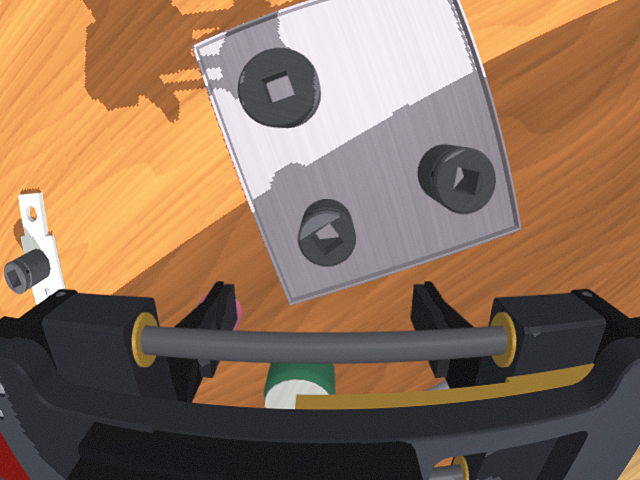

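Run:
```python
from h import *
im=cv2.imread("pics/w6.png");cv2.imwrite("pics/c2.png",cv2.resize(im[185:285,280:380],None,fx=6,fy=6,interpolation=3))
p=np.load("pics/w6.npy");st=dict(position=p[:3],tool_rot=p[3:])
for c in[(326,234),(327,238),(327,241)]:
    P=onz("wrist",*c,.057,st);print(c,P,move(st,P))
```

```text
(326, 234) [0.57092922 0.12989348 0.057     ] [0.11498421 0.0038408  0.00183253]
(327, 238) [0.57401239 0.12867175 0.057     ] [0.11497629 0.00061768 0.00261352]
(327, 241) [0.57600258 0.12727306 0.057     ] [ 0.11497622 -0.00181485  0.00261941]
```

View pics/c2.png

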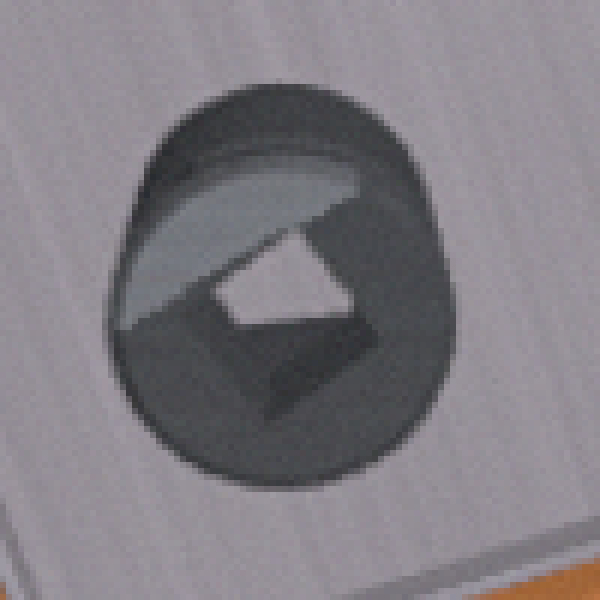

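```bash
python3 -m pendant '[{"travel":[0.03,0,0.003],"twist":0},{"travel":[0.07,0,0.003],"twist":0},{"travel":[0.095,0,0.003],"twist":0},{"travel":[0.1,0,0.003],"twist":0},{"travel":[0.1,0,0.003],"twist":0}]'
python3 -c "
from h import *
s=ctrl.get_state();print(s['position'],move(s,[.5745,.1283,.024]),R.from_rotvec(s['tool_rot']).as_matrix().round(4))"
```

```text
time: 9.5
position: [0.5755, 0.1278, 0.0733]
tool_rot: [-0.748, 1.447, 0.741]
ft_force: [0.0, 0.3, -0.5]
grip_width: 1.003
[0.57546196 0.12781346 0.07332108] [0.04931972 0.00110904 0.0002572 ] [[-4.200e-03 -8.156e-01  5.785e-01]
 [-7.400e-03  5.785e-01  8.156e-01]
 [-1.000e+00 -9.000e-04 -8.500e-03]]
```

```bash
python3 -m pendant '[{"travel":[0.02,0.001,0],"twist":0},{"travel":[0.04,0.001,0],"twist":0},{"travel":[0.049,0.001,0],"twist":0},{"travel":[0.049,0.001,0],"twist":0}]'
python3 -m pendant '[{"travel":[0,0,0],"twist":0},{"travel":[0,0,0],"twist":0},{"travel":[0,0,0],"twist":0},{"travel":[0,0,0],"twist":0},{"travel":[0,0,0],"twist":0},{"travel":[0,0,0],"twist":0},{"travel":[0,0,0],"twist":0}]' -1 35
python3 -c "
from h import *
s=ctrl.get_state();print(s['position'],move(s,[.5745,.1283,.024]))"
```

```text
time: 10.0
position: [0.5736, 0.1278, 0.0231]
tool_rot: [-0.749, 1.449, 0.741]
ft_force: [-0.3, 1.1, 0.1]
grip_width: 0.999
time: 10.88
position: [0.5739, 0.1281, 0.0232]
tool_rot: [-0.749, 1.449, 0.741]
ft_force: [0.4, 0.5, 0.8]
grip_width: 0.516
[0.57387326 0.12805555 0.02324428] [-0.00076121 -0.00036979  0.00055451]
```

```bash
python3 -m pendant '[{"travel":[-0.03,0,0],"twist":0},{"travel":[-0.08,0,0],"twist":0},{"travel":[-0.12,-0.01,-0.025],"twist":0},{"travel":[-0.125,-0.028,-0.08],"twist":0},{"travel":[-0.125,-0.047,-0.135],"twist":0},{"travel":[-0.125,-0.066,-0.19],"twist":0},{"travel":[-0.125,-0.085,-0.245],"twist":0},{"travel":[-0.125,-0.104,-0.3],"twist":0},{"travel":[-0.12,-0.118,-0.335],"twist":0},{"travel":[-0.11,-0.118,-0.34],"twist":0}]'
python3 -c "
from h import *
s=ctrl.get_state();print(s['position'],move(s,[.4738,-.2176,.0287]),s['grip_width'])"
```

```text
time: 12.12
position: [0.4719, -0.2204, 0.136]
tool_rot: [-0.744, 1.452, 0.736]
ft_force: [-0.3, 0.9, -5.5]
grip_width: 0.515
[ 0.47187622 -0.22042877  0.13601737] [1.07271450e-01 6.22825397e-05 4.64249052e-03] 0.514840198546194
```

```bash
python3 -m pendant '[{"travel":[0.03,0,0.004],"twist":0},{"travel":[0.055,0,0.0045],"twist":0},{"travel":[0.06,0,0.0045],"twist":0},{"travel":[0.06,0,0.0045],"twist":0}]'
python3 look.py w7; python3 -c "
from h import *
s=ctrl.get_state();print(s['position'],move(s,[.4738,-.2176,.0287]),s['grip_width'])"
```

```text
time: 12.62
position: [0.4739, -0.2167, 0.0757]
tool_rot: [-0.744, 1.453, 0.737]
ft_force: [0.6, -0.9, -3.5]
grip_width: 0.514
12.625 [ 0.4739 -0.2167  0.0757] [[-0.008, -0.812, 0.583], [-0.009, 0.583, 0.812], [-1.0, 0.001, -0.012]] yaw z 54.33
s41 pred px [716. -12.] shift [0.0075 0.2344 0.3022]
s34 pred px [781. 108.] shift [0.0096 0.1666 0.4486]
s29 pred px [737. 139.] shift [0.0149 0.117  0.3404]
s24 pred px [752.  -1.] shift [0.0183 0.2689 0.4077]
p1 pred px [320. 154.] shift [ 0.0439  0.0696 -0.0018]
[ 0.47454241 -0.21704058  0.07644886] [ 0.04775574  0.00028508 -0.00035422] 0.5196575170177359
```

View pics/w7.png

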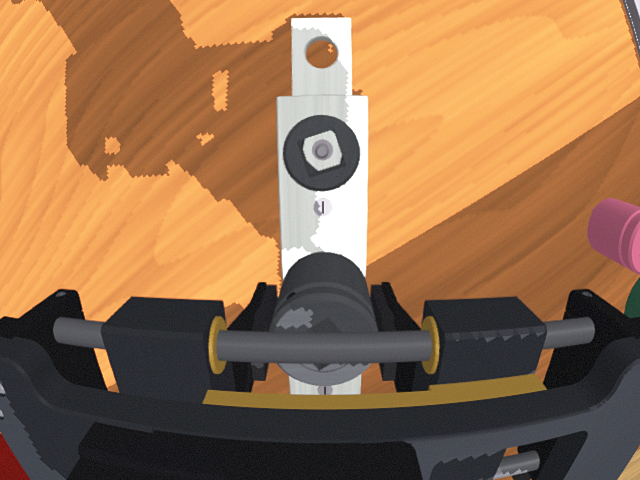

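```bash
python3 -m pendant '[{"travel":[0.02,0,0],"twist":0},{"travel":[0.04,0,0],"twist":0},{"travel":[0.0465,0,0],"twist":0},{"travel":[0.047,0,0],"twist":0},{"travel":[0.047,0,0],"twist":0}]'
python3 -c "
from h import *
s=ctrl.get_state();print(s['position'],move(s,[.4738,-.2176,.0282]),s['ft_force'])"
```

```text
time: 13.3
position: [0.4751, -0.2178, 0.0304]
tool_rot: [-0.746, 1.45, 0.735]
ft_force: [-0.2, -1.4, -4.2]
grip_width: 0.517
[ 0.47505898 -0.21777952  0.0304199 ] [ 0.00222393  0.00113136 -0.00056511] [-0.21522838 -1.37151919 -4.22813742]
```

```bash
python3 -m pendant '[{"travel":[0.001,0.001,-0.0005],"twist":0},{"travel":[0.002,0.001,-0.0005],"twist":0},{"travel":[0.002,0.001,-0.0005],"twist":0}]'
python3 -m pendant '[{"travel":[0,0,0],"twist":0},{"travel":[0,0,0],"twist":0},{"travel":[0,0,0],"twist":0},{"travel":[-0.02,0,0],"twist":0},{"travel":[-0.06,0,0],"twist":0},{"travel":[-0.11,0,0],"twist":0},{"travel":[-0.15,0,0],"twist":0},{"travel":[-0.15,0,0],"twist":0}]' 1
python3 look.py w8;python3 - <<'E'
from h import *
im=cv2.imread("pics/w8.png");cv2.imwrite("pics/c3.png",cv2.resize(im[120:340,270:370],None,fx=2.7,fy=2.7,interpolation=3))
E
```

```text
time: 13.68
position: [0.474, -0.2176, 0.0285]
tool_rot: [-0.745, 1.45, 0.735]
ft_force: [-0.2, -1.0, -4.5]
grip_width: 0.517
time: 14.68
position: [0.477, -0.2171, 0.1821]
tool_rot: [-0.748, 1.444, 0.731]
ft_force: [0.3, -0.4, 0.1]
grip_width: 0.999
14.675 [ 0.477  -0.2171  0.1821] [[0.003, -0.812, 0.583], [-0.01, 0.583, 0.812], [-1.0, -0.008, -0.007]] yaw z 54.32
s41 pred px [634.   5.] shift [0.1131 0.2382 0.3014]
s34 pred px [709.  99.] shift [0.1166 0.1704 0.4479]
s29 pred px [655. 125.] shift [0.1218 0.1208 0.3396]
s24 pred px [682.   8.] shift [0.1241 0.2728 0.4068]
p1 pred px [320. 142.] shift [ 0.1495  0.0736 -0.0028]
```

View pics/c3.png

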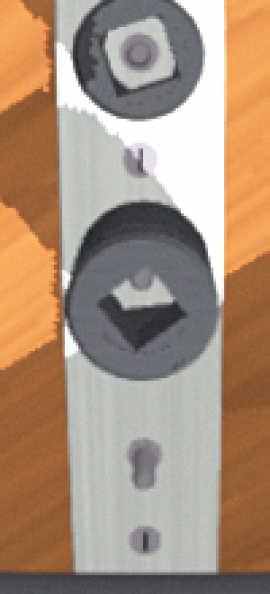

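```bash
python3 -c "
from h import *
p=np.load('pics/w8.npy');st=dict(position=p[:3],tool_rot=p[3:])
print(onz('wrist',323.3,297,.032,st), onz('wrist',323.3,289,.008,st))"
python3 -m pendant '[{"travel":[0,0.018,0.048],"twist":0},{"travel":[0,0.037,0.098],"twist":0},{"travel":[0,0.057,0.15],"twist":0},{"travel":[0,0.077,0.202],"twist":0},{"travel":[0,0.097,0.254],"twist":0},{"travel":[0,0.117,0.306],"twist":0},{"travel":[0,0.137,0.358],"twist":0},{"travel":[0,0.155,0.405],"twist":0},{"travel":[0,0.169,0.44],"twist":0},{"travel":[0,0.17,0.448],"twist":0}]'
python3 look.py w9
```

```text
[ 0.53156028 -0.25801578  0.032     ] [ 0.53377301 -0.25985795  0.008     ]
time: 15.98
position: [0.5972, 0.2502, 0.1725]
tool_rot: [-0.75, 1.449, 0.739]
ft_force: [-0.0, -0.4, -1.0]
grip_width: 1.003
15.975 [0.5972 0.2502 0.1725] [[-0.005, -0.815, 0.579], [-0.01, 0.579, 0.815], [-1.0, -0.002, -0.011]] yaw z 54.62
s41 pred px [137. 164.] shift [ 0.109   0.0633 -0.1476]
s34 pred px [322. 247.] shift [ 0.1115 -0.0053 -0.0014]
s29 pred px [197. 298.] shift [ 0.1168 -0.0543 -0.1099]
s24 pred px [268. 112.] shift [ 0.1198  0.0973 -0.0419]
p1 pred px [-14. 305.] shift [ 0.1458 -0.0999 -0.4524]
```

View pics/w9.png

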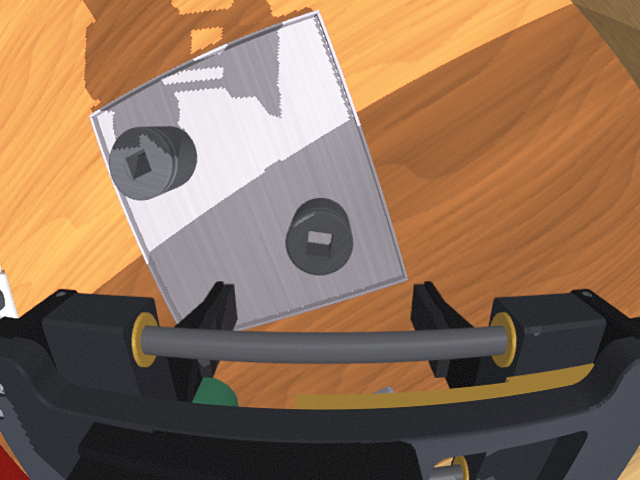

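Run:
```python
from h import *
im=cv2.imread("pics/w9.png");cv2.imwrite("pics/c4.png",cv2.resize(im[185:290,270:370],None,fx=5.5,fy=5.5,interpolation=3))
p=np.load("pics/w9.npy");st=dict(position=p[:3],tool_rot=p[3:])
for c in[(319.5,242)]:
    P=onz("wrist",*c,.061,st);print(c,P,move(st,P),move(st,[*P[:2],.028]))
```

```text
(319.5, 242) [0.59608229 0.24551025 0.061     ] [ 0.11153189 -0.00157274 -0.003178  ] [ 0.14452976 -0.00150674 -0.00280856]
```

View pics/c4.png

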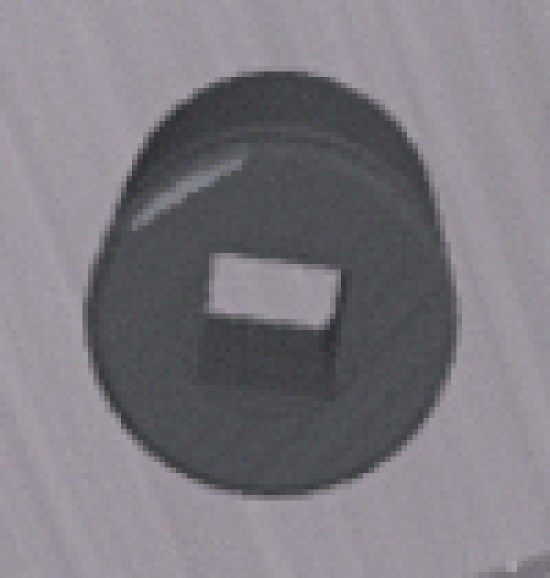

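```bash
python3 -m pendant '[{"travel":[0.03,-0.0015,-0.003],"twist":0},{"travel":[0.07,-0.0015,-0.003],"twist":0},{"travel":[0.095,-0.0015,-0.003],"twist":0},{"travel":[0.1,-0.0015,-0.003],"twist":0},{"travel":[0.1,-0.0015,-0.003],"twist":0}]'
python3 -c "
from h import *
s=ctrl.get_state();print(s['position'],move(s,[.5961,.2455,.028]))"
```

```text
time: 16.65
position: [0.5973, 0.2431, 0.0731]
tool_rot: [-0.749, 1.449, 0.735]
ft_force: [-0.0, 0.3, 0.3]
grip_width: 1.0
[0.59734552 0.24314819 0.07314832] [0.04512315 0.00253978 0.00170425]
```

```bash
python3 -m pendant '[{"travel":[0.02,0.0025,0.0015],"twist":0},{"travel":[0.036,0.0025,0.0015],"twist":0},{"travel":[0.044,0.0025,0.0015],"twist":0},{"travel":[0.045,0.0025,0.0015],"twist":0},{"travel":[0.045,0.0025,0.0015],"twist":0}]'
python3 -m pendant '[{"travel":[0,0,0],"twist":0},{"travel":[0,0,0],"twist":0},{"travel":[0,0,0],"twist":0},{"travel":[0,0,0],"twist":0},{"travel":[0,0,0],"twist":0},{"travel":[0,0,0],"twist":0},{"travel":[0,0,0],"twist":0}]' -1 40
python3 -c "
from h import *
s=ctrl.get_state();print(s['position'],move(s,[.5961,.2455,.028]))
Rt=R.from_rotvec(s['tool_rot']).as_matrix();print(Rt.round(4));off=move(s,[.5961,.2455,.028])[1];P=np.array([.533,-.2595,.12])-Rt[:,1]*off;print(P,move(s,P))"
```

```text
time: 17.27
position: [0.5963, 0.2454, 0.0284]
tool_rot: [-0.749, 1.449, 0.735]
ft_force: [0.4, 0.1, 0.5]
grip_width: 0.998
time: 18.15
position: [0.5961, 0.2451, 0.0285]
tool_rot: [-0.749, 1.45, 0.735]
ft_force: [-1.8, -0.8, 3.4]
grip_width: 0.594
[0.59612414 0.24508292 0.0284533 ] [0.00044854 0.00026394 0.00033041]
[[-0.0039 -0.8133  0.5818]
 [-0.0116  0.5818  0.8132]
 [-0.9999 -0.0036 -0.0116]]
[ 0.53321466 -0.25965357  0.12000095] [-0.08546342 -0.24284292 -0.44813036]
```

```bash
python3 -m pendant '[{"travel":[-0.03,0,0],"twist":0},{"travel":[-0.08,0,0],"twist":0},{"travel":[-0.12,-0.01,-0.02],"twist":0},{"travel":[-0.125,-0.035,-0.065],"twist":0},{"travel":[-0.125,-0.061,-0.113],"twist":0},{"travel":[-0.125,-0.087,-0.161],"twist":0},{"travel":[-0.125,-0.113,-0.209],"twist":0},{"travel":[-0.125,-0.139,-0.257],"twist":0},{"travel":[-0.125,-0.165,-0.305],"twist":0},{"travel":[-0.125,-0.191,-0.353],"twist":0}]'
python3 -c "
from h import *
s=ctrl.get_state();print(s['position'],move(s,[.533,-.2595,.12]),s['grip_width'])"
```

```text
time: 19.4
position: [0.5453, -0.1528, 0.1567]
tool_rot: [-0.748, 1.451, 0.736]
ft_force: [1.5, 0.4, -6.3]
grip_width: 0.597
[ 0.54530295 -0.15275605  0.15667944] [ 0.03791891 -0.05199728 -0.09353851] 0.5965604363501729
```

```bash
python3 -m pendant '[{"travel":[0,-0.025,-0.045],"twist":0},{"travel":[0.015,-0.046,-0.082],"twist":0},{"travel":[0.038,-0.052,-0.093],"twist":0},{"travel":[0.06,-0.052,-0.093],"twist":0},{"travel":[0.07,-0.052,-0.093],"twist":0},{"travel":[0.07,-0.052,-0.093],"twist":0}]'
python3 look.py w10;python3 -c "
from h import *
s=ctrl.get_state();print(s['position'],move(s,[.533,-.2595,.034]),s['grip_width'])"
```

```text
time: 20.15
position: [0.5324, -0.2585, 0.0865]
tool_rot: [-0.747, 1.453, 0.739]
ft_force: [0.3, 0.2, -6.0]
grip_width: 0.592
20.15 [ 0.5324 -0.2585  0.0865] [[-0.008, -0.814, 0.581], [-0.01, 0.581, 0.814], [-1.0, 0.001, -0.013]] yaw z 54.49
s41 pred px [690. -81.] shift [0.0178 0.3055 0.303 ]
s34 pred px [770.  42.] shift [0.0199 0.2372 0.4493]
s29 pred px [728.  57.] shift [0.0252 0.188  0.3409]
s24 pred px [732. -60.] shift [0.0285 0.3397 0.4086]
p1 pred px [321.  32.] shift [ 0.0547  0.1415 -0.0014]
[ 0.53320389 -0.25888676  0.08764118] [ 5.36449094e-02 -1.21886799e-04  4.93302802e-05] 0.5938759588526639
```

View pics/w10.png

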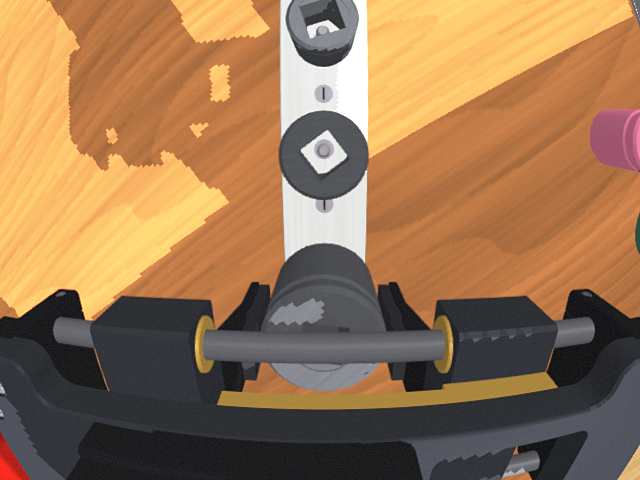

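```bash
python3 -m pendant '[{"travel":[0.02,0,0],"twist":0},{"travel":[0.04,0,0],"twist":0},{"travel":[0.052,0,0],"twist":0},{"travel":[0.053,0,0],"twist":0},{"travel":[0.053,0,0],"twist":0}]'
python3 -c "
from h import *
s=ctrl.get_state();print(s['position'],move(s,[.533,-.2592,.0335]),s['ft_force'])"
```

```text
time: 20.82
position: [0.5329, -0.2596, 0.0345]
tool_rot: [-0.748, 1.451, 0.737]
ft_force: [-0.1, 0.7, -7.2]
grip_width: 0.596
[ 0.53285578 -0.25963004  0.03446584] [0.00096011 0.00013376 0.00044596] [-0.08004298  0.72155858 -7.18733556]
```

```bash
python3 -m pendant '[{"travel":[0.001,0,0],"twist":0},{"travel":[0.001,0,0],"twist":0},{"travel":[0.001,0,0],"twist":0}]'
python3 -m pendant '[{"travel":[0,0,0],"twist":0},{"travel":[0,0,0],"twist":0},{"travel":[0,0,0],"twist":0},{"travel":[-0.02,0,0],"twist":0},{"travel":[-0.06,0,0],"twist":0},{"travel":[-0.11,0,0],"twist":0},{"travel":[-0.14,0,0],"twist":0},{"travel":[-0.14,0,0],"twist":0}]' 1
python3 look.py w11
```

```text
time: 21.2
position: [0.533, -0.2596, 0.0336]
tool_rot: [-0.748, 1.451, 0.737]
ft_force: [-0.0, -0.1, -6.4]
grip_width: 0.596
time: 22.2
position: [0.5358, -0.2593, 0.178]
tool_rot: [-0.751, 1.446, 0.732]
ft_force: [0.4, -0.6, 0.1]
grip_width: 1.003
22.2 [ 0.5358 -0.2593  0.178 ] [[0.001, -0.814, 0.581], [-0.013, 0.581, 0.814], [-1.0, -0.008, -0.01]] yaw z 54.46
s41 pred px [628. -57.] shift [0.1075 0.3097 0.3024]
s34 pred px [710.  42.] shift [0.1106 0.2416 0.4487]
s29 pred px [659.  58.] shift [0.1161 0.1923 0.3403]
s24 pred px [676. -45.] shift [0.1182 0.3441 0.4079]
p1 pred px [321.  55.] shift [ 0.1448  0.1459 -0.002 ]
```

View pics/w11.png

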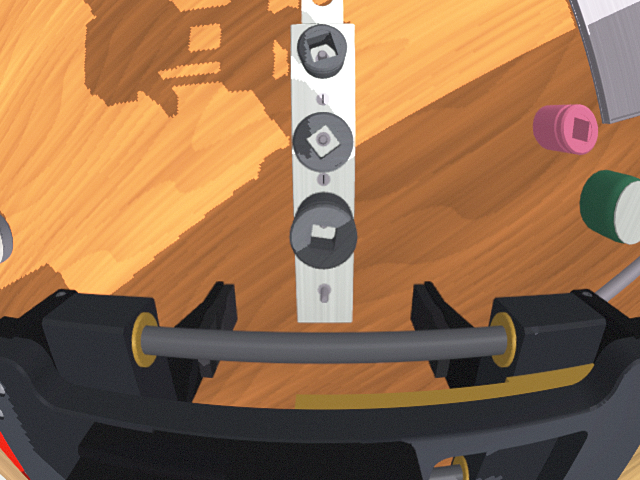

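```bash
python3 -c "
from h import *
p=np.load('pics/w11.npy');st=dict(position=p[:3],tool_rot=p[3:])
print(onz('wrist',324,295.5,.032,st), onz('wrist',324,287,.008,st))"
python3 -m pendant '[{"travel":[0,0.03,0.03],"twist":0},{"travel":[0,0.067,0.067],"twist":0},{"travel":[0,0.104,0.104],"twist":0},{"travel":[0,0.141,0.141],"twist":0},{"travel":[0,0.178,0.178],"twist":0},{"travel":[0,0.215,0.213],"twist":0},{"travel":[0,0.252,0.248],"twist":0},{"travel":[0,0.285,0.28],"twist":0},{"travel":[0,0.307,0.3],"twist":0},{"travel":[0,0.308,0.302],"twist":0}]'
python3 look.py w12
```

```text
[ 0.58772812 -0.29780505  0.032     ] [ 0.58951076 -0.29936486  0.008     ]
time: 23.5
position: [0.4579, 0.1681, 0.1699]
tool_rot: [-0.753, 1.449, 0.739]
ft_force: [-0.3, -1.7, -0.6]
grip_width: 1.0
23.5 [0.4579 0.1681 0.1699] [[-0.004, -0.817, 0.577], [-0.013, 0.577, 0.816], [-1.0, -0.004, -0.013]] yaw z 54.74
s41 pred px [324. 246.] shift [ 1.049e-01 -2.600e-03  1.000e-04]
s34 pred px [489. 319.] shift [ 0.1072 -0.0715  0.1461]
s29 pred px [365. 367.] shift [ 0.1128 -0.1202  0.0375]
s24 pred px [458. 201.] shift [0.1154 0.0312 0.1058]
p1 pred px [ 73. 363.] shift [ 0.1424 -0.1651 -0.305 ]
```

View pics/w12.png

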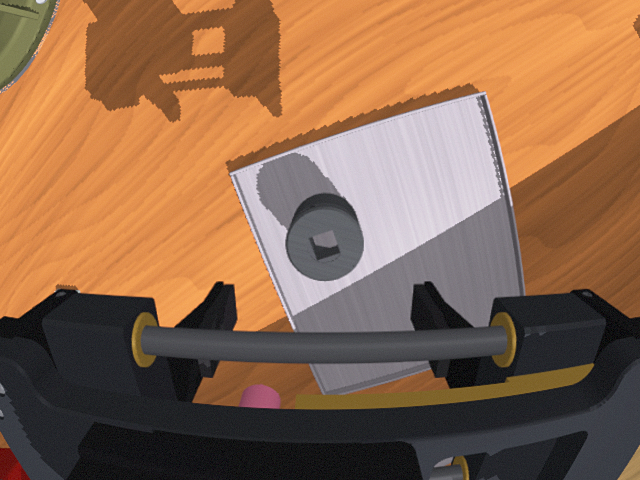

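Run:
```python
from h import *
p=np.load("pics/w12.npy");st=dict(position=p[:3],tool_rot=p[3:])
im=cv2.imread("pics/w12.png");cv2.imwrite("pics/c5.png",cv2.resize(im[185:290,275:375],None,fx=5.5,fy=5.5,interpolation=3))
P=onz("wrist",325,242.5,.065,st);print(P,move(st,[*P[:2],.033]),move(st,[*P[:2],.08]))
```

```text
[0.45796788 0.1677147  0.065     ] [0.13685732 0.00019693 0.00144679] [8.98615337e-02 2.74312870e-05 8.40771065e-04]
```

View pics/c5.png

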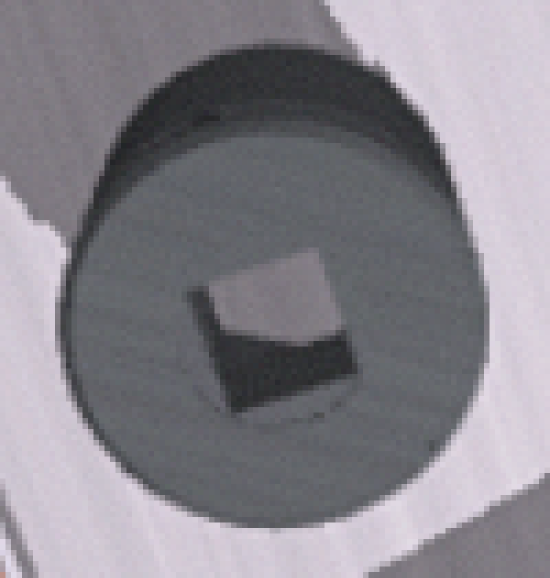

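```bash
python3 -m pendant '[{"travel":[0.03,-0.0005,0.001],"twist":0},{"travel":[0.065,-0.0005,0.001],"twist":0},{"travel":[0.085,-0.0005,0.001],"twist":0},{"travel":[0.088,-0.0005,0.001],"twist":0},{"travel":[0.088,-0.0005,0.001],"twist":0}]'
python3 -c "
from h import *
s=ctrl.get_state();print(s['position'],move(s,[.4584,.1674,.033]))"
```

```text
time: 24.18
position: [0.4598, 0.165, 0.0824]
tool_rot: [-0.751, 1.45, 0.735]
ft_force: [-0.1, 0.1, 0.9]
grip_width: 1.005
[0.45984053 0.16502904 0.08243646] [0.04940547 0.00278735 0.00172928]
```

```bash
python3 -m pendant '[{"travel":[0.02,0.0028,0.0015],"twist":0},{"travel":[0.04,0.0028,0.0015],"twist":0},{"travel":[0.048,0.0028,0.0015],"twist":0},{"travel":[0.049,0.0028,0.0015],"twist":0},{"travel":[0.049,0.0028,0.0015],"twist":0}]'
python3 -m pendant '[{"travel":[0,0,0],"twist":0},{"travel":[0,0,0],"twist":0},{"travel":[0,0,0],"twist":0},{"travel":[0,0,0],"twist":0},{"travel":[0,0,0],"twist":0},{"travel":[0,0,0],"twist":0}]' -1 45
python3 -c "
from h import *
s=ctrl.get_state();print(s['position'],move(s,[.4584,.1674,.033]))
Rt=R.from_rotvec(s['tool_rot']).as_matrix();print(Rt.round(4));off=move(s,[.4584,.1674,.033])[1];P=np.array([.591,-.3002,.13])-Rt[:,1]*off;print(P,move(s,P))"
```

```text
time: 24.8
position: [0.459, 0.1674, 0.0343]
tool_rot: [-0.751, 1.448, 0.734]
ft_force: [-0.3, -0.8, -0.1]
grip_width: 1.0
time: 25.55
position: [0.4586, 0.1669, 0.0344]
tool_rot: [-0.751, 1.45, 0.734]
ft_force: [-2.2, -4.4, 4.6]
grip_width: 0.678
[0.4585789  0.16688016 0.03436302] [0.00135651 0.00045448 0.00033672]
[[-0.0033 -0.8141  0.5808]
 [-0.0134  0.5808  0.814 ]
 [-0.9999 -0.0051 -0.0128]]
[ 0.59136997 -0.30046395  0.13000231] [-0.08980681 -0.38000485 -0.30450272]
```

```bash
python3 -m pendant '[{"travel":[-0.03,0,0],"twist":0},{"travel":[-0.08,0,0],"twist":0},{"travel":[-0.12,-0.02,-0.015],"twist":0},{"travel":[-0.125,-0.06,-0.048],"twist":0},{"travel":[-0.125,-0.103,-0.083],"twist":0},{"travel":[-0.125,-0.146,-0.117],"twist":0},{"travel":[-0.125,-0.189,-0.151],"twist":0},{"travel":[-0.125,-0.232,-0.186],"twist":0},{"travel":[-0.125,-0.275,-0.22],"twist":0},{"travel":[-0.125,-0.315,-0.252],"twist":0}]'
python3 -c "
from h import *
s=ctrl.get_state();print(s['position'],move(s,[.5914,-.3005,.13]),s['grip_width'])"
```

```text
time: 26.8
position: [0.5688, -0.2205, 0.1622]
tool_rot: [-0.75, 1.451, 0.736]
ft_force: [1.1, 0.4, -6.7]
grip_width: 0.68
[ 0.56881774 -0.2204781   0.1621632 ] [ 0.03306729 -0.06474313 -0.05160247] 0.6803941441743254
```

```bash
python3 -m pendant '[{"travel":[0,-0.035,-0.028],"twist":0},{"travel":[0.01,-0.06,-0.048],"twist":0},{"travel":[0.033,-0.065,-0.0515],"twist":0},{"travel":[0.055,-0.065,-0.0515],"twist":0},{"travel":[0.065,-0.065,-0.0515],"twist":0},{"travel":[0.065,-0.065,-0.0515],"twist":0}]'
python3 look.py w13;python3 -c "
from h import *
s=ctrl.get_state();print(s['position'],move(s,[.5914,-.3003,.04]),s['grip_width'])"
```

```text
time: 27.55
position: [0.5908, -0.2993, 0.0963]
tool_rot: [-0.749, 1.452, 0.739]
ft_force: [0.1, 0.6, -6.6]
grip_width: 0.681
27.55 [ 0.5908 -0.2993  0.0963] [[-0.008, -0.815, 0.58], [-0.011, 0.58, 0.815], [-1.0, -0.0, -0.014]] yaw z 54.57
s41 pred px [ 663. -136.] shift [0.0271 0.3763 0.303 ]
s34 pred px [754. -19.] shift [0.0291 0.3079 0.4492]
s29 pred px [711. -15.] shift [0.0346 0.2588 0.3407]
s24 pred px [ 709. -109.] shift [0.0377 0.4104 0.4087]
p1 pred px [321. -63.] shift [ 0.0643  0.2128 -0.0016]
[ 0.59157786 -0.30003901  0.09761283] [0.05761178 0.00013166 0.0004513 ] 0.6737466576422224
```

View pics/w13.png

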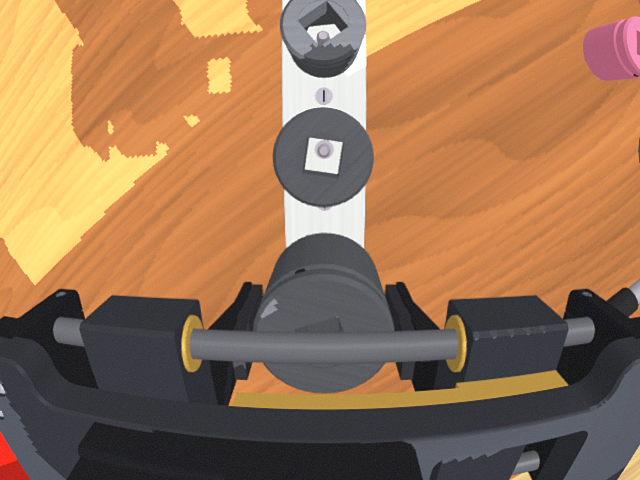

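```bash
python3 -m pendant '[{"travel":[0.02,0,0],"twist":0},{"travel":[0.04,0,0],"twist":0},{"travel":[0.055,0,0],"twist":0},{"travel":[0.0575,0,0],"twist":0},{"travel":[0.0575,0,0],"twist":0}]'
python3 -c "
from h import *
s=ctrl.get_state();print(s['position'],move(s,[.5914,-.3004,.0394]),s['ft_force'])"
```

```text
time: 28.22
position: [0.5912, -0.3009, 0.0399]
tool_rot: [-0.751, 1.451, 0.737]
ft_force: [0.2, -0.3, -6.4]
grip_width: 0.672
[ 0.5911868  -0.30090552  0.03990807] [0.00050048 0.00012065 0.00054232] [ 0.19235536 -0.26925456 -6.37719749]
```

```bash
python3 -m pendant '[{"travel":[0.0007,0,0],"twist":0},{"travel":[0.0007,0,0],"twist":0},{"travel":[0.0007,0,0],"twist":0}]'
python3 -m pendant '[{"travel":[0,0,0],"twist":0},{"travel":[0,0,0],"twist":0},{"travel":[0,0,0],"twist":0},{"travel":[-0.02,0,0],"twist":0},{"travel":[-0.06,0,0],"twist":0},{"travel":[-0.11,0,0],"twist":0},{"travel":[-0.14,0.02,0.02],"twist":0},{"travel":[-0.14,0.06,0.06],"twist":0},{"travel":[-0.14,0.09,0.1],"twist":0},{"travel":[-0.14,0.09,0.14],"twist":0}]' 1
python3 -m pendant '[{"travel":[0,0,0.06],"twist":0},{"travel":[0,0.02,0.12],"twist":0},{"travel":[0,0.04,0.17],"twist":0},{"travel":[0,0.05,0.21],"twist":0},{"travel":[0,0.05,0.21],"twist":0}]' 1
python3 - <<'E'
from h import *
for n in("top","scene"): cv2.imwrite(f"pics/{n}9.png",ctrl.get_image(n)[:,:,::-1])
t=cv2.imread("pics/top9.png");s=cv2.imread("pics/scene9.png")
o=np.zeros((600,800,3),np.uint8)
a=cv2.resize(t[205:385,375:510],None,fx=3.2,fy=3.2,interpolation=3);o[:a.shape[0],:a.shape[1]]=a[:, :]
b=cv2.resize(s[140:230,205:375],None,fx=2.1,fy=2.1,interpolation=3);o[:b.shape[0],437:437+b.shape[1]]=b
cv2.imwrite("pics/fin.png",o)
E
```

```text
time: 28.6
position: [0.5913, -0.301, 0.0394]
tool_rot: [-0.751, 1.451, 0.737]
ft_force: [-1.0, -0.9, -7.0]
grip_width: 0.674
time: 29.85
position: [0.5997, -0.1307, 0.1795]
tool_rot: [-0.75, 1.448, 0.738]
ft_force: [0.4, -0.5, -0.1]
grip_width: 0.999
time: 30.48
position: [0.6814, 0.0754, 0.1781]
tool_rot: [-0.755, 1.443, 0.744]
ft_force: [0.6, 0.3, 0.2]
grip_width: 0.999
```

View pics/fin.png

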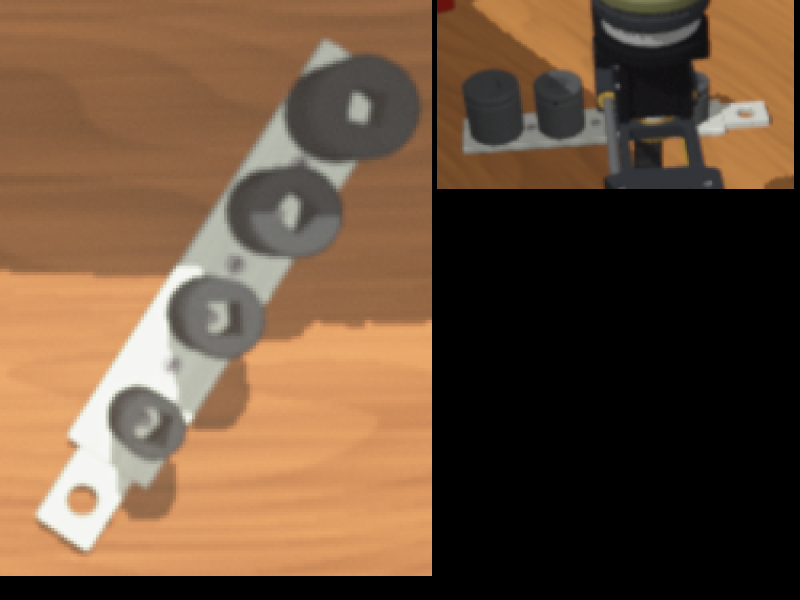

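View pics/top9.png

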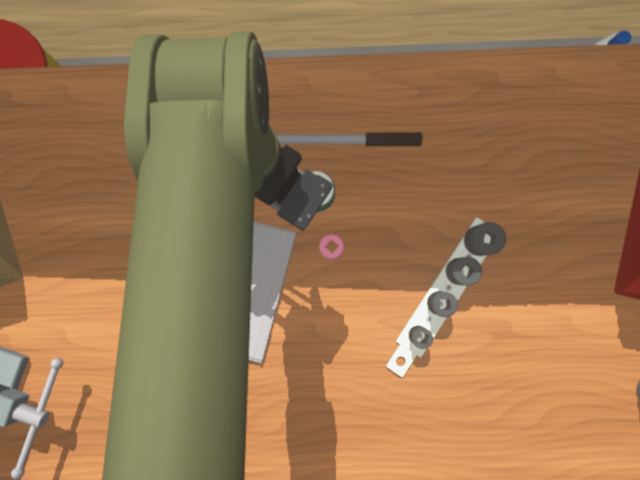

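```bash
python3 - <<'E'
from h import *
t=cv2.imread("pics/top9.png").astype(int).mean(2);m=(t<125).astype(np.uint8)
for k,h,p in((1,.05,(.4158,-.177)),(2,.054,(.4738,-.2178)),(3,.058,(.533,-.2595)),(4,.062,(.592,-.301))):
    z=.008+h/2;u=proj("top",[*p,z]);top=proj("top",[*p,.008+h]);hole=proj("top",[*p,.032]);print(k,"mid",u.round(1),"top",top.round(1),"crop top",((top-[375,205])*3.2).round(0),"pegtip crop",((hole-[375,205])*3.2).round(0))
E
python3 -m pendant '[{"travel":[0,0,0],"twist":0},{"travel":[0,0,0],"twist":0}]'
```

```text
1 mid [419.9 336.6] top [422.6 338.5] crop top [152. 427.] pegtip crop [143. 421.]
2 mid [440.7 304.9] top [444.2 305.9] crop top [222. 323.] pegtip crop [209. 319.]
3 mid [461.9 272.5] top [466.4 272.5] crop top [293. 216.] pegtip crop [276. 216.]
4 mid [483.  240.3] top [488.6 239. ] crop top [364. 109.] pegtip crop [342. 114.]
time: 30.82
position: [0.6809, 0.0672, 0.1792]
tool_rot: [-0.75, 1.447, 0.735]
ft_force: [-0.5, -0.3, 0.2]
grip_width: 0.999
```

```bash
python3 -c "
from bench import ctrl
print(ctrl.get_state()['qd'].round(3));ctrl.close_job()"
```

```text
[-0.001  0.003 -0.01  -0.001 -0.003 -0.004 -0.001]
the job is handed in; nothing more can be done
```

All four sockets are on the rack in size order: 24, 29, 34 and 41 mm on pegs 1 to 4, counting from the hanging hole. I handed the job in at about 31 s of the 96 s allowed.

**Final checks:** The last top view shows each socket upright over its peg. Their top centres are within about 2 px (roughly 3 mm) of where the peg positions put them. Close wrist views of 24, 29 and 34 showed the peg tip inside the drive hole. For 41 I had only the top view and part of the scene view. Force readings stayed under 10 N, and the gripper is open and clear.

**Bystanders:** I moved neither the tin, the breaker bar nor the pink socket. In the last picture the arm hid parts of the tin and the bar, so I could only partly confirm they are where they were.

**Disagreements:** The camera views of the pegs differed by 1–3 mm, so I went by the wrist camera for the final placing. After some moves the tool was 3–9 mm off and tilted up to about 0.8°. I corrected the position offsets of more than a millimetre or two before lowering each socket onto its peg. The one I did not correct was a 3 mm off-centre grip on the 24, which I allowed for when placing it.

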